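# Set the fulcrum roller and offer up the loading lever

### The job

First lay the loose brass roller in the two vee notches on top of the rig's fork and let go of it. Then pick up the heavy-ended blue lever at its balance point and hold it level, a few centimetres above the roller: saddle legs straight over the middle of the roller, lever square across it, iron weight on the side of the rig's small concrete cube. Finish while still holding it there, clear of rig and roller, and leave the big concrete cube, the caliper and the steel pan where they are.

Things in the scene. Friction and masses are not known exactly. Their poses are not given: they have to be found in the camera images.
- rig_seat (a point): Point on the fixed rig: centre of the roller when it lies in the notches, 110 mm above the table. Axes: z up, y along the seated roller, -x towards the rig's small concrete cube. The fork: two steel cheeks at y = +45 and -45 mm, 8 mm thick, each with an open 90 degree vee on top, its tips 4 mm above this point and 16 mm to either side (20 mm outside). The 82 mm between the cheeks is clear.
- rig: The whole fixed rig, same axes; origin on the table right under the seat. Green base plate 12 mm thick, x = -175 to +45 mm, y = -65 to +65 mm. A 50 mm concrete cube, fixed on a steel platen, is centred at x = -100 mm, its top 85 mm above the table.
- roller_center (a point): Centre of the loose brass roller: round bar 16 mm in diameter, 110 mm long, about 170 g, its x axis along its length (ends alike; it may turn about that axis). It starts level, its centre 45 mm above the table, in the vees of a fixed grey rest: two cheeks 8 mm thick, 82 mm clear between them, on a plate 10 mm thick, 120 x 50 mm.
- lever_mid (a point): Loose blue lever: point midway along its 260 mm length, half-way up its bar, 33 mm above the table as it stands. x axis along it to the light end, z up. Bar 16 mm wide, 26 mm high, x = -100 to +130 mm; a dark iron weight 30 x 36 mm, 50 mm high, fills x = -130 to -100 mm. About 0.66 kg. Balance point at x = -57 mm, between the point and the weight. Gripped elsewhere it may tilt.
- lever_saddle (a point): Point on the same lever, same axes: midway between its two saddle legs, level with their undersides; 95 mm from the lever's mid point towards the light end and 33 mm below it. Legs: steel, 20 mm high, 30 mm wide, 8 mm thick, 20 mm apart in the clear; they will stand astride the roller when the lever is lowered later.
- cube: Loose 100 mm concrete test cube, 2.4 kg, to be left alone; origin at the centre of its underside.
- caliper: Loose dark steel caliper with a yellow slide, 200 mm long, 75 mm across the jaws, about 14 mm high, lying flat, to be left alone; origin at the middle of its beam's underside.
- pan: Loose empty sheet metal pan, 170 x 240 mm, 35 mm high, to be left alone; origin at the centre of its underside.
There are look-alikes about, which are no part of the job. Of the things shaped like the part that bears roller_center, the brass one is meant.

How it is judged:
By the outcome, as a careful person would: the job done as asked, in the order asked, and still so for the second after the job is handed in, while the arm keeps its last pose, push and grip.
It also fails if it takes over 64 s, if anything falls off the work surface, if the arm or the gripper's body presses on something with over 40 N, if the wrist force passes 120 N, or if a joint passes its speed limit or range.

### The arm

A 6-joint arm with a two-finger parallel gripper is mounted at the origin on the work surface. World frame = base frame: x ahead of the robot, y to its left, z up, the work surface at z = 0. Lengths are in m, angles in rad, forces in N, time in s.
With the tool pointing down it reaches from about 0.25 to 0.775 m from the base axis. Payload 4 kg.
Tool frame: the origin (TCP) lies midway between the tips of the shut fingers; the grasp point (between the pads) lies bot.hold_point_z behind it (bot.hold_point_z is the distance from the TCP to the grasp point, in m); z points along the fingers, y is the line along which they close (so a half turn about z gives the same grasp; the last joint's range is limited). The gripper opens to 94 mm and grips with 3 to 60 N. Pads are 16 mm wide; open, the fingers measure 119 mm over their backs; the gripper's body (75 mm by 177 mm) begins 78 mm behind the grasp point.
Start: joints at [1.09, 0.087, 1.371, -0, 1.684, -0.103], TCP at [0.203, 0.511, 0.206] pointing down, gripper open.
Joint ranges: [-3.1, 3.1], [-0.76, 2.03], [0.27, 2.55], [-1.08, 4.22], [0.17, 2.65], [-2.57, 2.57]. Speed limits (rad/s): [2.79, 2.79, 3.14, 3.14, 3.14, 3.14].

### API

Orientations are given as a unit quaternion [w, x, y, z].
In Python, from plant import bot, eyes, workorder gives the robot as it stands. The module is installed in compiled form; this text tells all that it offers.
- The arm moves only by the shell command python3 -m creep 'ROWS'. ROWS is JSON, a list that holds one entry, the list of rows, each a list of 7 numbers: the shift along the tool's x, y, z in m, then the turn, a rotation vector about the tool's x, y, z in degrees, then the closure, from 0 (fully open) to 1 (shut). A call has 1 to 8 rows; each row shifts and turns the commanded pose from where the row before left it, along the tool's axes as they then stand; what a row does not reach is not made up. A row lasts 1/8 s, in which the tool goes at most 62.5 mm and 10.7 degrees, less where a joint would pass 70% of its speed; a pose out of reach is approached as far as the arm can. A call is refused whole if a number of a shift passes 0.0625 or a number of a turn 10.7, either way. A call with a gripper value outside its range is refused whole. The fingers move at their own pace and stop on an object; the grip force is fixed at half the most. Time passes only in rows, so rows that do not move let the fingers close. It gives the time, the measured TCP pose, the force, the opening and the grip force at its end, in the units of the state.
- bot.get_obs(): the state, without advancing time (a new reading comes with each control period).
- eyes.grab_frame(name): name is "scene" or "top"; returns a dict with "image" (400x640x3 uint8, red, green, blue), "mtx" (3x3 intrinsics, pixels), "extrinsics" (4x4, takes a point from camera to world coordinates). Camera axes: x right, y down, z forward; pixel columns grow to the right and rows downward; lengths in m; the calibration is good to about 2 mm. A picture is of the moment at which its call begins. There is no depth.
- workorder.close_job(): hands the job in; it is judged then, once.
The state is a dict: "time": time; "joints": joint angles; "joint_vel": joint speeds; "joint_efforts": joint torques, N m; "position": TCP position; "tcp_rot": TCP orientation; "wrist_force": force on the tool from outside, world axes, zero at the start; "ft_torque": the same for the moment, N m; "opening": finger opening in m; "grip_force": force on a finger pad.
Only numpy, scipy, OpenCV 4.12 (cv2) and the standard library are available. Lean on these libraries where they do the work, as an engineer would, in place of code of your own. Each camera call takes 0.05 s, during which the arm holds its last target. There are 200 camera calls.

## Working session

There is one attempt and no reset: what is moved stays moved. The work goes in short steps, Python scripts to look and compute and a shell command to move; the robot and the scene stay as the last step left them, time stands still between calls to the robot, and variables do not carry over. Pictures are saved under pics/ and viewed, at most 10 in all, crops included, and the job is handed in when it is done.

```bash
mkdir -p pics; python3 - <<'E'
from plant import bot, eyes
import cv2,numpy as np
for n in("scene","top"):
    f=eyes.grab_frame(n); cv2.imwrite(f"pics/{n}0.png",f["image"][:,:,::-1]); np.savez(n+"0.npz",**f)
    print(n,f["mtx"].round(1).tolist(),f["extrinsics"].round(3).tolist())
o=bot.get_obs();print(o["time"],o["position"],o["tcp_rot"],o["opening"],bot.hold_point_z)
E
```

```text
scene [[404.2, 0.0, 318.5], [0.0, 404.2, 204.9], [0.0, 0.0, 1.0]] [[0.734, 0.385, -0.559, 1.279], [0.678, -0.443, 0.586, -0.667], [-0.022, -0.81, -0.586, 0.753], [0.0, 0.0, 0.0, 1.0]]
top [[505.1, 0.0, 306.1], [0.0, 505.1, 197.1], [0.0, 0.0, 1.0]] [[0.021, -0.994, 0.11, 0.497], [-1.0, -0.021, 0.005, -0.014], [-0.002, -0.111, -0.994, 1.403], [0.0, 0.0, 0.0, 1.0]]
0.1 [0.20266389 0.51077651 0.20441737] [-2.85365564e-04  1.87793365e-01  9.82208060e-01 -9.47874766e-04] 0.09404927381783237 0.0188
```

View pics/scene0.png

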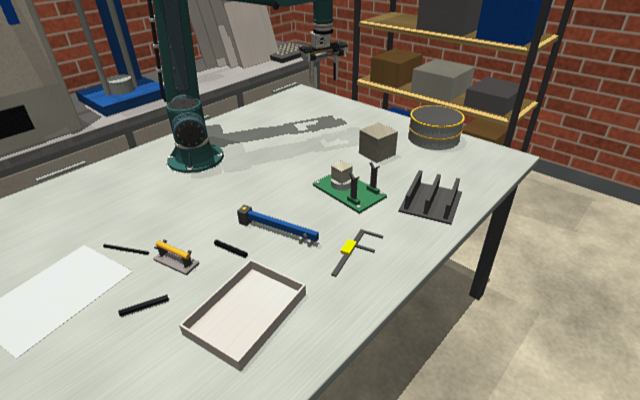

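View pics/top0.png

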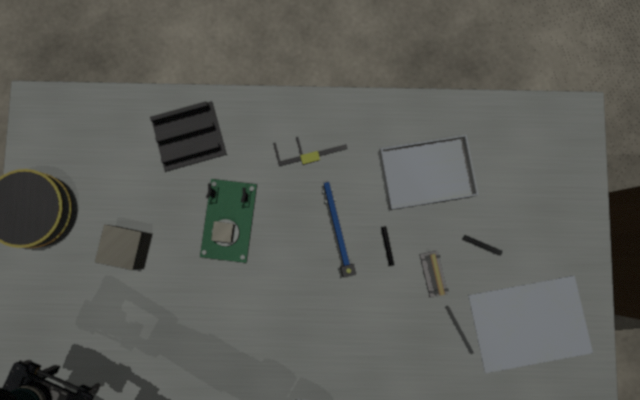

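Both views show the brass roller on its grey rest at scene (174,250) and top (436,273). The things it could be taken for are dark bars at scene (143,305) and (230,248), which are top (482,245) and (387,246), and a thin dark rod at scene (125,249). Only the one at (174,250) is brass. The lever runs from top (347,270) at the weight to (326,184). The rig plate is at top (229,221), with its fork towards +x.

```bash
cat > h.py <<'E'
import numpy as np,cv2
def ray(f,uv):
    K=f["mtx"];E=f["extrinsics"];d=E[:3,:3]@np.linalg.inv(K)@[uv[0],uv[1],1];return E[:3,3],d
def onz(f,uv,z):
    o,d=ray(f,uv);return o+d*(z-o[2])/d[2]
def tri(f,a,g,b):
    o,d=ray(f,a);p,e=ray(g,b);A=np.stack([d,-e],1);s=np.linalg.lstsq(A,p-o,rcond=None)[0]
    P,Q=o+s[0]*d,p+s[1]*e;return (P+Q)/2,np.linalg.norm(P-Q)
def proj(f,P):
    E=f["extrinsics"];c=E[:3,:3].T@(np.array(P)-E[:3,3]);u=f["mtx"]@c;return u[:2]/u[2]
def blobs(f,lo,hi,n=3,mina=15):
    h=cv2.cvtColor(f["image"],cv2.COLOR_RGB2HSV);m=cv2.inRange(h,lo,hi)
    c=sorted(cv2.findContours(m,0,cv2.CHAIN_APPROX_NONE)[0],key=cv2.contourArea)[::-1][:n]
    return [(cv2.contourArea(k),cv2.minAreaRect(k),k) for k in c if cv2.contourArea(k)>=mina]
E
python3 - <<'E'
from h import *
T=np.load("top0.npz");S=np.load("scene0.npz")
for nm,lo,hi in(("brass",(12,90,60),(28,255,255)),("blue",(105,120,40),(125,255,255)),("green",(60,90,30),(90,255,255))):
  for n,f in(("top",T),("scene",S)):
    for a,r,k in blobs(f,lo,hi): print(nm,n,a,np.round(r[0]),np.round(r[1]),round(r[2]),np.round(cv2.boxPoints(r)).tolist())
def crop(f,x,y,w,h,s): return cv2.resize(f["image"][y:y+h,x:x+w,::-1],None,fx=s,fy=s,interpolation=cv2.INTER_CUBIC)
a=crop(S,140,230,80,60,5);b=crop(S,310,150,80,60,5);c=crop(T,405,240,60,60,5);d=crop(T,190,170,80,100,3);e=crop(T,315,175,45,105,2.85)
t=np.hstack([a,b]);bt=np.zeros((300,800,3),np.uint8)
x=0
for q in(np.clip(c*1.6,0,255),np.clip(d*1.6,0,255),np.clip(e*1.6,0,255)): bt[:q.shape[0],x:x+q.shape[1]]=q[:300];x+=q.shape[1]
cv2.imwrite("pics/crop1.png",np.vstack([t,bt]))
E
```

```text
brass top 465.0 [ 35. 208.] [78. 70.] 90 [[-0.0, 169.0], [70.0, 169.0], [70.0, 247.0], [0.0, 247.0]]
brass top 96.0 [437. 274.] [39.  4.] 76 [[430.0, 256.0], [434.0, 255.0], [443.0, 293.0], [439.0, 294.0]]
brass scene 4542.5 [434. 104.] [157.  72.] 32 [[349.0, 93.0], [387.0, 32.0], [520.0, 115.0], [482.0, 176.0]]
brass scene 1811.5 [445.  30.] [173.  22.] 10 [[358.0, 26.0], [362.0, 5.0], [532.0, 35.0], [528.0, 56.0]]
brass scene 216.5 [527. 111.] [15. 26.] 18 [[516.0, 121.0], [524.0, 97.0], [538.0, 101.0], [530.0, 126.0]]
blue top 346.5 [336. 224.] [84.  5.] 76 [[323.0, 183.0], [328.0, 182.0], [349.0, 264.0], [344.0, 265.0]]
blue scene 2355.0 [509.  19.] [60. 48.] 9 [[475.0, 38.0], [483.0, -10.0], [542.0, 0.0], [534.0, 47.0]]
blue scene 1934.5 [106.  64.] [109.  79.] 64 [[46.0, 32.0], [118.0, -2.0], [165.0, 96.0], [93.0, 130.0]]
blue scene 642.0 [112.  37.] [80. 10.] 73 [[95.0, 0.0], [105.0, -3.0], [128.0, 74.0], [119.0, 76.0]]
green top 3112.0 [228. 220.] [45. 77.] 8 [[201.0, 256.0], [211.0, 179.0], [255.0, 185.0], [245.0, 262.0]]
green scene 2104.0 [177.  60.] [126.  34.] 82 [[151.0, 0.0], [185.0, -5.0], [203.0, 120.0], [169.0, 125.0]]
green scene 987.5 [195. 158.] [26. 55.] 80 [[166.0, 150.0], [220.0, 140.0], [224.0, 166.0], [170.0, 175.0]]
green scene 930.5 [350. 189.] [68. 29.] 31 [[313.0, 185.0], [328.0, 159.0], [386.0, 194.0], [371.0, 219.0]]
```

View pics/crop1.png

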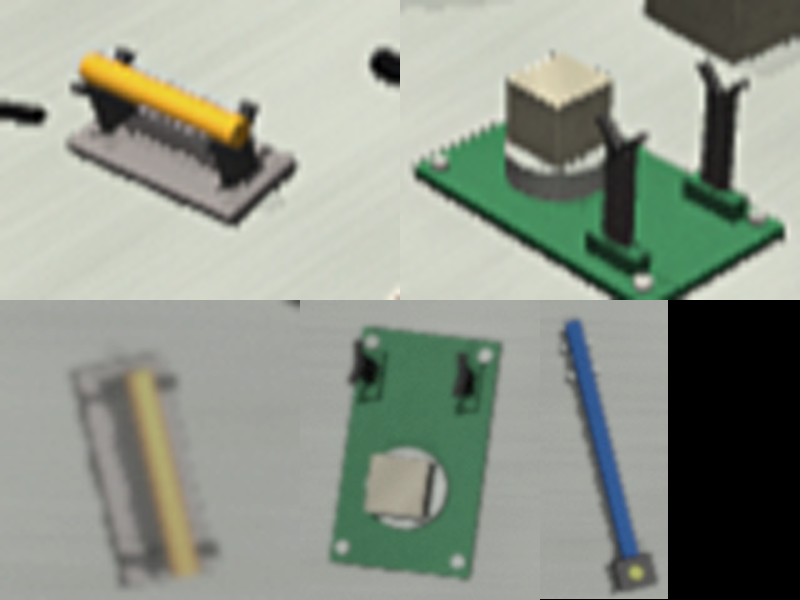

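The crop confirms the brass roller in the grey rest, the rig's fork with its vee tips, and the lever with the iron weight nearest the robot.

```bash
python3 - <<'E'
from h import *
T=dict(np.load("top0.npz"));S=dict(np.load("scene0.npz"))
def reg(f,x,y,w,h):
    g=dict(f);m=np.zeros_like(f["image"]);m[y:y+h,x:x+w]=f["image"][y:y+h,x:x+w];g["image"]=m;return g
def ends(f,lo,hi):
    a,r,k=blobs(f,lo,hi,1)[0];b=cv2.boxPoints(r);d=[np.linalg.norm(b[0]-b[1]),np.linalg.norm(b[1]-b[2])]
    e=((b[0]+b[3])/2,(b[1]+b[2])/2) if d[0]>d[1] else ((b[0]+b[1])/2,(b[2]+b[3])/2)
    print(a,np.round(r[1],1));return sorted(e,key=lambda p:p[1])
B=((10,80,50),(30,255,255));L=((100,100,30),(125,255,255))
t=ends(reg(T,405,240,60,60),*B);s=ends(reg(S,150,232,50,40),*B)
P=[onz(T,p,.047) for p in t];print("roller top",np.round(P,4),np.linalg.norm(P[0]-P[1]), "mid",np.mean(P,0).round(4),"ang",np.degrees(np.arctan2(*(P[0]-P[1])[[1,0]])))
print("roller tri",[ (tri(T,np.mean(t,0),S,np.mean(s,0)))],[onz(S,p,.046).round(4) for p in s])
t=ends(reg(T,315,175,45,105),*L);P=[onz(T,p,.046) for p in t]
print("lever",np.round(P,4),np.linalg.norm(P[0]-P[1]),np.degrees(np.arctan2(*(P[0]-P[1])[[1,0]])))
a,r,k=blobs(T,(60,90,30),(90,255,255),1)[0];b=cv2.boxPoints(r);b2=[onz(T,p,.012) for p in b];print("plate",np.round(b2,4),np.mean(b2,0),[np.linalg.norm(b2[i]-b2[(i+1)%4]) for i in range(4)])
u=b2[1]-b2[0];u/=np.linalg.norm(u);print(u,"seat",np.mean(b2,0)+.065*u,np.degrees(np.arctan2(u[1],u[0])))
# cube top of rig (beige): check
E
```

```text
146.5 [40.3  4.9]
193.5 [36.2  7.4]
roller top [[ 0.5003 -0.3466  0.047 ]
 [ 0.3981 -0.371   0.047 ]] 0.10511605911973637 mid [ 0.4492 -0.3588  0.047 ] ang 13.403028045013889
roller tri [(array([ 0.44951369, -0.35816075,  0.04600327]), np.float64(0.0021807598812223893))] [array([ 0.3904, -0.3715,  0.046 ]), array([ 0.5076, -0.3439,  0.046 ])]
385.0 [84.4  5.6]
lever [[ 0.6881 -0.0601  0.046 ]
 [ 0.4692 -0.1182  0.046 ]] 0.22650991745624607 14.874582588217201
plate [[0.4844 0.2778 0.012 ]
 [0.6971 0.258  0.012 ]
 [0.6826 0.134  0.012 ]
 [0.4706 0.1558 0.012 ]] [0.5836659  0.20638154 0.012     ] [np.float64(0.2135562884152246), np.float64(0.12482163684385958), np.float64(0.21319685696172214), np.float64(0.12273968889173507)]
[ 0.99569308 -0.09271077  0.        ] seat [0.64838595 0.20035534 0.012     ] -5.319574962599603
```

```bash
cat >> h.py <<'E'
from scipy.spatial.transform import Rotation as Ro
def go(xyz=None,yaw=None):
    from plant import bot
    o=bot.get_obs();R=Ro.from_quat(np.roll(o["tcp_rot"],-1));M=R.as_matrix()
    ya=np.degrees(np.arctan2(M[1,1],M[0,1]))
    print("t",round(o["time"],2),"pos",o["position"].round(4),"yaw",round(ya,2),"tilt",M[:,2].round(3),"F",o["wrist_force"].round(1),"open",round(o["opening"],4),"grip",round(o["grip_force"],1),"j",o["joints"].round(2))
    if xyz is not None: print("tool shift",(M.T@(np.array(xyz)-o["position"])).round(4))
    if yaw is not None: print("tool z turn",round(-(yaw-ya),2))
E
python3 - <<'E'
from h import *
T=dict(np.load("top0.npz"));S=dict(np.load("scene0.npz"))
p=[onz(S,q,.114) for q in((350.6,173.6),(359,177.2),(370.6,163.2),(378,166.8))]
print(np.round(p,4),np.mean(p,0)); d=(p[2]+p[3]-p[0]-p[1])/2;print(np.linalg.norm(d),np.degrees(np.arctan2(d[1],d[0]))-90)
E
python3 -m creep '[[[0,0,0,0,0,10.5,0],[0,0,0,0,0,10.5,0],[0,0,0,0,0,10.5,0],[0,0,0,0,0,10.5,0],[0,0,0,0,0,10.5,0],[0,0,0,0,0,10.5,0],[0,0,0,0,0,10.5,0]]]'
python3 -c "
from h import *;go([.4494,-.3585,.18],-76.6)"
```

```text
[[0.6334 0.1527 0.114 ]
 [0.6651 0.1531 0.114 ]
 [0.6417 0.2415 0.114 ]
 [0.6721 0.2386 0.114 ]] [0.65308745 0.19649709 0.114     ]
0.08746799121151291 -4.996154268614845
time: 0.98
position: [0.2027, 0.5109, 0.2048]
tcp_rot: [0.0, 0.74, 0.672, -0.001]
wrist_force: [-0.2, 0.0, 0.4]
opening: 0.0943
grip_force: 0.0
t 0.97 pos [0.2027 0.5109 0.2048] yaw -5.49 tilt [-0.001 -0.001 -1.   ] F [-0.2  0.   0.4] open 0.0943 grip 0.0 j [1.09 0.09 1.37 0.   1.68 1.19]
tool shift [-0.8418  0.3288  0.0256]
tool z turn 71.11
```

```bash

python3 -m creep '[[[-0.0526,0.0205,0,0,0,0,0],[-0.0526,0.0205,0,0,0,0,0],[-0.0526,0.0205,0,0,0,0,0],[-0.0526,0.0205,0,0,0,0,0],[-0.0526,0.0205,0,0,0,0,0],[-0.0526,0.0205,0,0,0,0,0],[-0.0526,0.0205,0,0,0,0,0],[-0.0526,0.0205,0,0,0,0,0]]]' >/dev/null
python3 -m creep '[[[-0.0526,0.0205,0,0,0,0,0],[-0.0526,0.0205,0,0,0,0,0],[-0.0526,0.0205,0,0,0,0,0],[-0.0526,0.0205,0,0,0,0,0],[-0.0526,0.0205,0,0,0,0,0],[-0.0526,0.0205,0,0,0,0,0],[-0.0526,0.0205,0,0,0,0,0],[-0.0526,0.0205,0,0,0,0,0]]]' >/dev/null
python3 -m creep '[[[0,0,0.01,0,0,10.15,0],[0,0,0.01,0,0,10.15,0],[0,0,0.005,0,0,10.15,0],[0,0,0,0,0,10.15,0],[0,0,0,0,0,10.15,0],[0,0,0,0,0,10.15,0],[0,0,0,0,0,10.15,0],[0,0,0,0,0,0,0]]]'>/dev/null
python3 -c "
from h import *;go([.4494,-.3585,.0265],-76.6)
from plant import eyes
T=dict(np.load('top0.npz'))
for i,x in(('top',1),('scene',1)):
  f=eyes.grab_frame(i);cv2.imwrite('pics/'+i+'1.png',f['image'][:,:,::-1]);np.savez(i+'1.npz',**f)
c=cv2.resize(f['image'][190:310,100:260,::-1],None,fx=5,fy=5,interpolation=2)
cv2.imwrite('pics/c2.png',c)"
```

```text
t 3.98 pos [ 0.4539 -0.3562  0.1798] yaw -76.08 tilt [-0.001  0.001 -1.   ] F [-0.7  0.1  0.1] open 0.0938 grip 0.0 j [-0.76  0.15  1.35  0.    1.64  0.56]
tool shift [-0.0048  0.0013  0.1533]
tool z turn 0.52
```

View pics/c2.png

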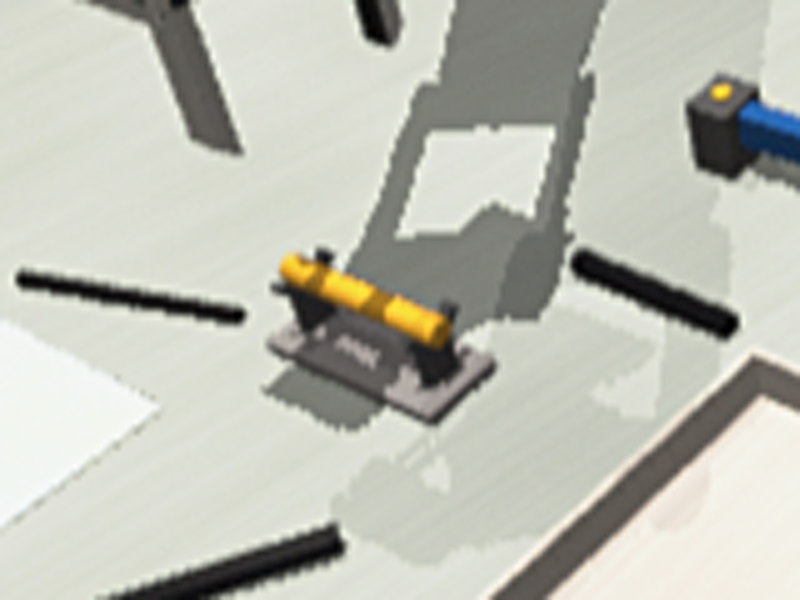

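The crop shows the open fingers either side of the roller, at crop (200,120) and (375,20). The roller sits in the rest at crop (365,300), with the dark bars clear of the finger paths.

```bash

python3 -m creep '[[[-0.0048,0.0013,0.03,0,0,0.5,0],[0,0,0.04,0,0,0,0],[0,0,0.04,0,0,0,0],[0,0,0.03,0,0,0,0],[0,0,0.013,0,0,0,0],[0,0,0,0,0,0,0],[0,0,0,0,0,0,0]]]'
python3 -m creep '[[[0,0,0,0,0,0,0.5],[0,0,0,0,0,0,0.9],[0,0,0,0,0,0,1],[0,0,0,0,0,0,1],[0,0,0,0,0,0,1],[0,0,0,0,0,0,1]]]'
python3 -c "
from h import *;go([.4494,-.3585,.0265],-76.6)"
```

```text
time: 4.95
position: [0.4507, -0.3597, 0.0292]
tcp_rot: [0.001, 0.993, 0.116, 0.001]
wrist_force: [-0.6, -0.2, -0.1]
opening: 0.0941
grip_force: 0.0
time: 5.7
position: [0.4497, -0.3588, 0.0274]
tcp_rot: [-0.0, 0.993, 0.116, -0.0]
wrist_force: [-0.1, 0.1, -0.4]
opening: 0.0374
grip_force: 0.0
t 5.7 pos [ 0.4497 -0.3588  0.0274] yaw -76.7 tilt [-0.  0. -1.] F [-0.1  0.1 -0.4] open 0.0374 grip 0.0 j [-0.77  0.24  1.55  0.    1.34  0.57]
tool shift [-0.0002 -0.0003  0.0009]
tool z turn -0.1
```

```bash

python3 -m creep '[[[0,0,0,0,0,0,1],[0,0,0,0,0,0,1],[0,0,0,0,0,0,1],[0,0,0,0,0,0,1],[0,0,0,0,0,0,1],[0,0,0,0,0,0,1]]]'

```

```text
time: 6.45
position: [0.4495, -0.3578, 0.0273]
tcp_rot: [-0.001, 0.993, 0.116, -0.0]
wrist_force: [-1.7, 5.4, 2.5]
opening: 0.0153
grip_force: 30.0
```

```bash

python3 -m creep '[[[0,0,-0.015,0,0,0,1],[0,0,-0.035,0,0,0,1],[0,0,-0.045,0,0,0,1],[0,0,-0.045,0,0,0,1],[0,0,0,0,0,-5,1],[0,0,0,0,0,-10,1],[0,0,0,0,0,-10,1],[0,0,0,0,0,-10,1]]]'
python3 -c "
from h import *;go([.6500,.1985,.168],-5.5)"
```

```text
time: 7.45
position: [0.45, -0.3602, 0.1686]
tcp_rot: [0.002, 0.911, 0.411, 0.0]
wrist_force: [0.4, -0.5, -2.2]
opening: 0.0154
grip_force: 30.0
t 7.45 pos [ 0.45   -0.3602  0.1686] yaw -41.4 tilt [ 0.002 -0.003 -1.   ] F [ 0.4 -0.5 -2.2] open 0.0154 grip 30.0 j [-0.77  0.15  1.37 -0.    1.61 -0.05]
tool shift [ 0.5513 -0.2195 -0.0009]
tool z turn -35.9
```

```bash

python3 -m creep '[[[0.02,-0.008,0,0,0,0,1],[0.04,-0.016,0,0,0,0,1],[0.04,-0.016,0,0,0,0,1],[0.04,-0.016,0,0,0,0,1],[0.04,-0.016,0,0,0,0,1],[0.04,-0.016,0,0,0,0,1],[0.04,-0.016,0,0,0,0,1],[0.04,-0.016,0,0,0,0,1]]]' >/dev/null
python3 -m creep '[[[0.04,-0.016,0,0,0,0,1],[0.04,-0.016,0,0,0,0,1],[0.04,-0.016,0,0,0,0,1],[0.04,-0.016,0,0,0,0,1],[0.04,-0.016,0,0,0,0,1],[0.04,-0.016,0,0,0,0,1],[0.03,-0.012,0,0,0,0,1],[0.02,-0.004,0,0,0,-4,1]]]'  >/dev/null
python3 -m creep '[[[0,0,0,0,0,-10,1],[0,0,0,0,0,-10,1],[0,0,0,0,0,-8,1],[0,0,0,0,0,-4,1],[0,0,0,0,0,0,1],[0,0,0,0,0,0,1]]]'
python3 - <<'E'
from h import *;go([.6500,.1985,.168],-5.5)
from plant import eyes
F={}
for i in('top','scene'):
  f=eyes.grab_frame(i);np.savez(i+'2.npz',**f);F[i]=f
f=F['scene'];c=cv2.resize(f['image'][120:220,310:410,::-1],None,fx=6,fy=6,interpolation=2)[:600,:600]
f=F['top'];d=cv2.resize(np.clip(f['image'][165:215,190:240,::-1]*2.,0,255).astype(np.uint8),None,fx=4,fy=4,interpolation=2)
o=np.zeros((600,800,3),np.uint8);o[:,:600]=c;o[:200,600:]=d
o[200:400,600:]=cv2.resize(np.clip(np.load('top0.npz')['image'][165:215,190:240,::-1]*2.,0,255).astype(np.uint8),None,fx=4,fy=4,interpolation=2)
d=cv2.resize(np.clip(f['image'][165:215,230:280,::-1]*2.,0,255).astype(np.uint8),None,fx=4,fy=4,interpolation=2);o[400:,600:]=d
cv2.imwrite('pics/c3.png',o)
E
```

```text
time: 10.2
position: [0.6688, 0.2367, 0.1678]
tcp_rot: [0.0, 0.742, 0.67, 0.0]
wrist_force: [-0.2, -0.6, -0.9]
opening: 0.015
grip_force: 30.0
t 10.2 pos [0.6688 0.2367 0.1678] yaw -5.8 tilt [ 0.001  0.    -1.   ] F [-0.2 -0.6 -0.9] open 0.015 grip 30.0 j [0.26 0.46 0.99 0.   1.7  0.36]
tool shift [-0.0399 -0.0148 -0.0002]
tool z turn -0.3
```

View pics/c3.png

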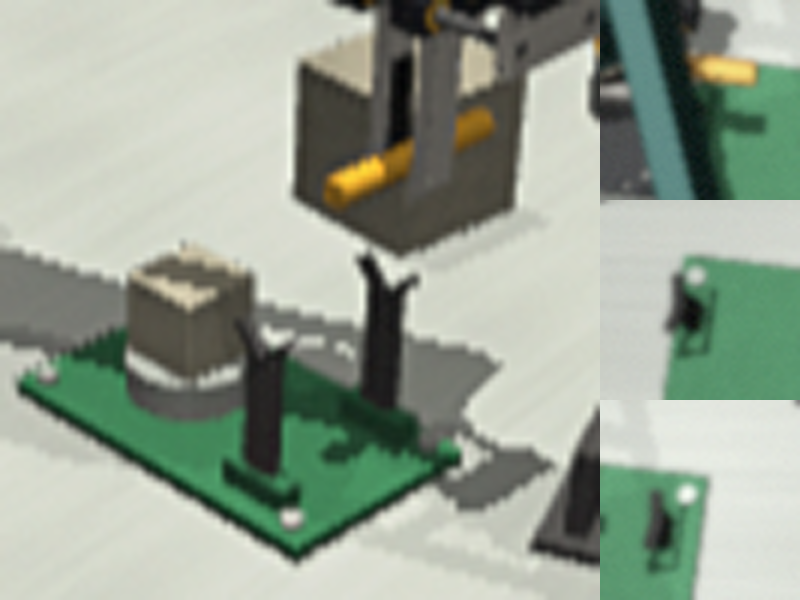

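The crop shows the roller held level above the fork, its near end at crop (345,190). The near cheek's tips are at crop (243,325) and (290,345), the far cheek's at (365,260) and (412,280).

```bash
python3 - <<'E'
from h import *
T=dict(np.load("top2.npz"));S=dict(np.load("scene2.npz"))
p=np.array([onz(S,q,.114) for q in((350.1,173.8),(357.9,177.1),(370.4,162.9),(378.3,166.3))])
d=(p[2]+p[3]-p[0]-p[1])/2;print("scene",p.mean(0),np.degrees(np.arctan2(d[1],d[0]))-90)
q=np.array([onz(T,q,.112) for q in((208.6,190.3),(243.9,194.6))]);d=q[0]-q[1];print("top",q,q.mean(0),np.linalg.norm(d),np.degrees(np.arctan2(d[1],d[0]))-90)
print("tri",tri(T,(226.25,192.45),S,(364.2,170.0)))
# held roller in scene: compare image measured vs. known
g=dict(S);m=np.zeros_like(S["image"]);m[130:160,360:400]=S["image"][130:160,360:400];g["image"]=m
for a,r,k in blobs(g,(10,80,50),(30,255,255),3,8):print(a,r)
M=np.vstack([k[:,0] for a,r,k in blobs(g,(10,80,50),(30,255,255),3,8)]);r=cv2.minAreaRect(M);print(r)
print("pred",proj(S,[.6688,.2367,.1678+.0178]), onz(S,r[0],.1856))
E
```

```text
scene [0.65161307 0.19664628 0.114     ] -4.958993685816353
top [[0.65309487 0.24375147 0.112     ]
 [0.64382691 0.15241547 0.112     ]] [0.64846089 0.19808347 0.112     ] 0.09180500790222049 -5.794031440201152
tri (array([0.64895529, 0.19854552, 0.11162816]), np.float64(0.0012210114896780931))
82.0 ((370.9999694824219, 148.5), (6.62412166595459, 17.557912826538086), 61.38954162597656)
30.0 ((388.1000671386719, 140.7000274658203), (5.81377649307251, 7.602630138397217), 63.43495178222656)
((377.300048828125, 145.60000610351562), (6.7082037925720215, 31.304948806762695), 63.43495178222656)
pred [378.25255949 145.87280778] [0.66562637 0.23628395 0.1856    ]
```

```bash

python3 -m creep '[[[-0.02,-0.007,0.0,0,0,0,1],[-0.0203,-0.0068,0.015,0,0,0,1],[0,0,0.02,0,0,0,1],[0,0,0.02,0,0,0,1],[0,0,0.003,0,0,0,1],[0,0,0,0,0,0,1],[0,0,0,0,0,0,1]]]'
python3 - <<'E'
from h import *;go([.6510,.198,.11],-5.5)
from plant import eyes
f=eyes.grab_frame('scene');np.savez('scene3.npz',**f)
c=cv2.resize(f['image'][140:200,330:400,::-1],None,fx=10,fy=10,interpolation=2)
cv2.imwrite('pics/c4.png',c)
E
```

```text
time: 11.18
position: [0.6519, 0.1979, 0.1105]
tcp_rot: [0.0, 0.741, 0.671, 0.001]
wrist_force: [0.7, 0.9, -0.9]
opening: 0.0149
grip_force: 30.0
t 11.18 pos [0.6519 0.1979 0.1105] yaw -5.67 tilt [ 0.002  0.001 -1.   ] F [ 0.7  0.9 -0.9] open 0.0149 grip 30.0 j [0.21 0.41 1.17 0.   1.56 0.31]
tool shift [ 0.0001 -0.0009  0.0005]
tool z turn -0.17
```

View pics/c4.png

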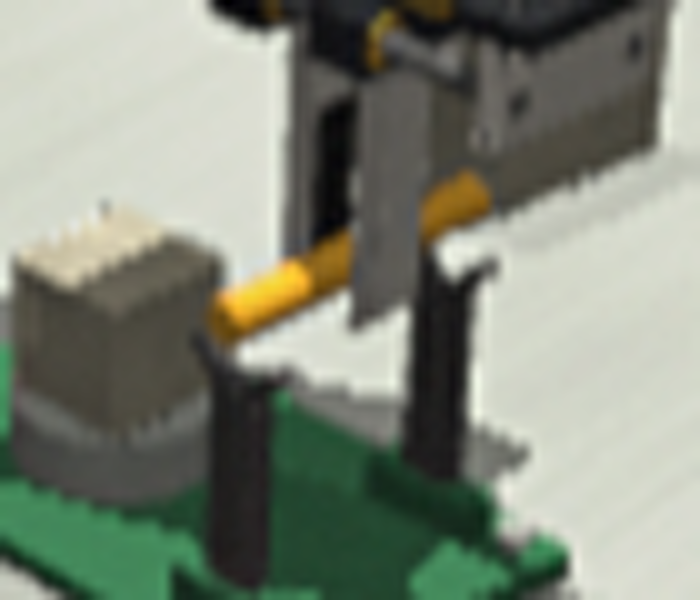

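The roller sits just above both vees, its ends at crop (235,318) and (475,195), in line to within 1–2 mm. I'll lower it and let go.

```bash

python3 -m creep '[[[0,0,0.008,0,0,0,1],[0,0,0.006,0,0,0,1],[0,0,0.003,0,0,0,1],[0,0,0,0,0,0,1]]]'
python3 -c "
from h import *;go()"

```

```text
time: 11.72
position: [0.6508, 0.1974, 0.0945]
tcp_rot: [-0.0, 0.741, 0.671, 0.0]
wrist_force: [-4.2, -1.6, 5.5]
opening: 0.0151
grip_force: 30.0
t 11.72 pos [0.6508 0.1974 0.0945] yaw -5.69 tilt [ 0.  0. -1.] F [-4.2 -1.6  5.5] open 0.0151 grip 30.0 j [0.21 0.42 1.19 0.   1.54 0.31]
```

```bash

python3 -m creep '[[[0,-0.001,0.0,0,0,0,1],[0,0,0.001,0,0,0,1],[0,0,0,0,0,0,1]]]'
python3 -c "
from h import *;go()"

```

```text
time: 12.1
position: [0.6507, 0.1974, 0.0944]
tcp_rot: [0.001, 0.741, 0.671, 0.001]
wrist_force: [-3.8, -1.1, 8.7]
opening: 0.0152
grip_force: 30.0
t 12.1 pos [0.6507 0.1974 0.0944] yaw -5.7 tilt [ 0.003  0.    -1.   ] F [-3.8 -1.1  8.7] open 0.0152 grip 30.0 j [ 0.21  0.41  1.19 -0.    1.53  0.31]
```

```bash

python3 -m creep '[[[0,-0.002,0.0,0,0,0,1],[0,0,0,0,0,0,1]]]'
python3 -c "
from h import *;go()"

```

```text
time: 12.35
position: [0.6484, 0.1977, 0.0923]
tcp_rot: [0.0, 0.741, 0.671, 0.001]
wrist_force: [-1.5, -0.7, 4.4]
opening: 0.0153
grip_force: 30.0
t 12.35 pos [0.6484 0.1977 0.0923] yaw -5.7 tilt [ 0.001  0.    -1.   ] F [-1.5 -0.7  4.4] open 0.0153 grip 30.0 j [0.21 0.41 1.2  0.   1.53 0.31]
```

```bash

python3 -m creep '[[[0,-0.0003,0,0,0,0,0.9],[0,0,0,0,0,0,0.7],[0,0,0,0,0,0,0.5],[0,0,0,0,0,0,0.5],[0,0,0,0,0,0,0.5],[0,0,0,0,0,0,0.5]]]'
python3 -c "
from h import *;go()"
python3 -m creep '[[[0,0,-0.02,0,0,0,0.5],[0,0,-0.04,0,0,0,0.5],[0,0,-0.05,0,0,0,0],[0,0,0,0,0,10.5,0],[0,0,0,0,0,10.5,0],[0,0,0,0,0,10.5,0],[0,0,0,0,0,10.5,0]]]'
python3 -c "
from h import *;go([.509,-.1076,.205],-75.1)"

```

```text
time: 13.1
position: [0.6479, 0.1976, 0.0913]
tcp_rot: [-0.0, 0.741, 0.671, -0.0]
wrist_force: [-0.2, 0.3, 0.0]
opening: 0.047
grip_force: 0.0
t 13.1 pos [0.6479 0.1976 0.0913] yaw -5.7 tilt [-0. -0. -1.] F [-0.2  0.3  0. ] open 0.047 grip 0.0 j [0.21 0.41 1.2  0.   1.53 0.31]
time: 13.98
position: [0.6483, 0.1978, 0.2037]
tcp_rot: [0.0, 0.934, 0.358, 0.001]
wrist_force: [-1.0, -0.5, -0.4]
opening: 0.0925
grip_force: 0.0
t 13.97 pos [0.6483 0.1978 0.2037] yaw -48.04 tilt [ 0.002  0.001 -1.   ] F [-1.  -0.5 -0.4] open 0.0925 grip 0.0 j [0.21 0.38 1.03 0.   1.74 1.05]
tool shift [-0.3077  0.1339 -0.0019]
tool z turn 27.06
```

```bash

python3 -m creep '[[[-0.0385,0.0167,0,0,0,0,0],[-0.0385,0.0167,0,0,0,0,0],[-0.0385,0.0167,0,0,0,0,0],[-0.0385,0.0167,0,0,0,0,0],[-0.0385,0.0167,0,0,0,0,0],[-0.0385,0.0167,0,0,0,0,0],[-0.0385,0.0167,0,0,0,0,0],[-0.0385,0.0167,0,0,0,0,0]]]'>/dev/null
python3 -m creep '[[[0,0,0,0,0,9,0],[0,0,0,0,0,9,0],[0,0,0,0,0,9,0],[0,0,0,0,0,0,0],[0,0,0,0,0,0,0]]]'>/dev/null
python3 - <<'E'
from h import *;go([.509,-.1076,.012],-75.1)
from plant import eyes
F={}
for i in('top','scene'):
  f=eyes.grab_frame(i);np.savez(i+'4.npz',**f);F[i]=f
S=F['scene'];T=F['top']
c=cv2.resize(S['image'][140:220,310:390,::-1],None,fx=5,fy=5,interpolation=2)
d=cv2.resize(np.clip(T['image'][170:230,190:270,::-1]*1.8,0,255).astype(np.uint8),None,fx=5,fy=5,interpolation=2)
e=cv2.resize(S['image'][195:255,230:330,::-1],None,fx=8,fy=8,interpolation=2)[:200]
e=cv2.resize(S['image'][200:250,230:330,::-1],None,fx=4,fy=4,interpolation=2)
o=np.zeros((600,800,3),np.uint8);o[:400,:400]=c;o[:300,400:]=d;o[400:,:400]=e
cv2.imwrite('pics/c5.png',o)
def reg(f,x,y,w,h):
    g=dict(f);m=np.zeros_like(f["image"]);m[y:y+h,x:x+w]=f["image"][y:y+h,x:x+w];g["image"]=m;return g
B=((10,80,50),(30,255,255))
R=[]
for n,f,r in(('top',T,(200,175,60,35)),('scene',S,(345,150,45,40))):
  b=blobs(reg(f,*r),*B)
  for a,q,k in b:
    print(n,a,q);P=[onz(f,p,.113) for p in cv2.boxPoints(q)]
  q=cv2.minAreaRect(np.vstack([k[:,0] for _,_,k in b if _>8])); bp=cv2.boxPoints(q);R.append(q[0])
  print(n,onz(f,q[0],.112),np.round([onz(f,p,.112)[:2] for p in bp],4).tolist())
print(tri(T,R[0],S,R[1]))
E
```

```text
t 15.6 pos [ 0.5103 -0.1085  0.2025] yaw -74.56 tilt [ 0.001 -0.    -1.   ] F [-0.5  0.8 -0.5] open 0.0941 grip 0.0 j [-0.32  0.02  1.44  0.    1.67  0.98]
tool shift [-0.0013 -0.0013  0.1905]
tool z turn 0.54
top 242.5 ((226.98634338378906, 192.61602783203125), (42.530216217041016, 7.185736656188965), 6.709836959838867)Traceback (most recent call last):
  File "<stdin>", line 21, in <module>
TypeError: '>' not supported between instances of 'tuple' and 'int'
```

View pics/c5.png

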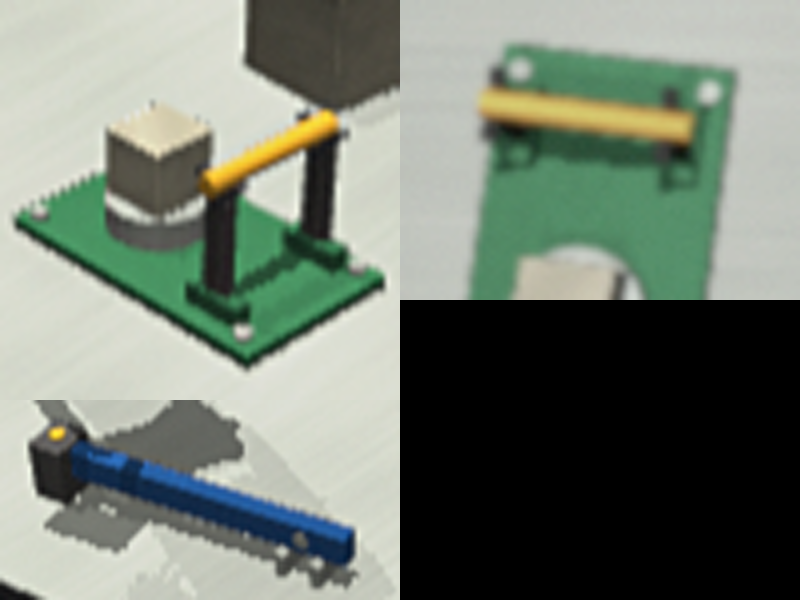

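The roller now lies in both vees, running from crop (205,182) to (335,122) in the scene view and level across both cheeks in the top view. The lever is undisturbed.

```bash
python3 - <<'E'
from h import *
T=dict(np.load("top4.npz"));S=dict(np.load("scene4.npz"))
def reg(f,x,y,w,h):
    g=dict(f);m=np.zeros_like(f["image"]);m[y:y+h,x:x+w]=f["image"][y:y+h,x:x+w];g["image"]=m;return g
R=[]
for f,r in((T,(200,175,60,35)),(S,(345,150,45,40))):
    a,q,k=blobs(reg(f,*r),(10,80,50),(30,255,255),1)[0];R.append(q[0])
    vx,vy,_,_=cv2.fitLine(k,2,0,.01,.01).ravel();p0=onz(f,q[0],.113);p1=onz(f,(q[0][0]+20*vx,q[0][1]+20*vy),.113);d=p1-p0;print(p0,np.degrees(np.arctan2(d[1],d[0]))%180-90)
print(tri(T,R[0],S,R[1]))
a,q,k=blobs(reg(S,235,200,90,50),(100,100,30),(125,255,255),1)[0]
print("scene lever blob",q, "light end corner top-ish proj check:")
u=np.array([np.cos(np.radians(14.9)),np.sin(np.radians(14.9)),0]);n=np.array([-u[1],u[0],0]);mid=np.array([.5642,-.093,.033])
for s in(1,-1):
  for x in(.130,-.1): print(x,s,proj(S,mid+u*x+n*.008*s+[0,0,.013]).round(1))
print(k[k[:,0,0].argmax()],k[k[:,0,0].argmin()])
print("weight cap top px");
E
```

```text
[0.6479503  0.19598295 0.113     ] -6.047866396618161
[0.6496535  0.19352694 0.113     ] -5.943218010843523
(array([0.64800478, 0.19612784, 0.11120994]), np.float64(0.00041759237828524086))
scene lever blob ((282.31103515625, 225.03579711914062), (74.60167694091797, 9.639886856079102), 17.87869644165039) light end corner top-ish proj check:
0.13 1 [318.2 231.4]
-0.1 1 [249.4 209.4]
0.13 -1 [315.4 234.8]
-0.1 -1 [246.2 212.3]
[[317 239]] [[247 213]]
weight cap top px
```

```bash

python3 -m creep '[[[-0.0013,-0.0013,0.04,0,0,0.5,0],[0,0,0.05,0,0,0,0],[0,0,0.05,0,0,0,0],[0,0,0.03,0,0,0,0],[0,0,0.014,0,0,0,0],[0,0,0,0,0,0,0],[0,0,0,0,0,0,0]]]'>/dev/null
python3 -c "
from h import *;go([.509,-.1076,.0152],-75.1)"
python3 -m creep '[[[0,0,0.002,0,0,0,0.7],[0,0,0,0,0,0,0.7],[0,0,0,0,0,0,0.7],[0,0,0,0,0,0,0.75],[0,0,0,0,0,0,0.75],[0,0,0,0,0,0,0.8],[0,0,0,0,0,0,0.8],[0,0,0,0,0,0,0.9]]]'
python3 -m creep '[[[0,0,0,0,0,0,1],[0,0,0,0,0,0,1],[0,0,0,0,0,0,1],[0,0,0,0,0,0,1],[0,0,0,0,0,0,1],[0,0,0,0,0,0,1]]]'
python3 -c "
from h import *;go([.509,-.1076,.0152],-75.1)"
```

```text
t 16.57 pos [ 0.5099 -0.108   0.0193] yaw -75.18 tilt [ 0.003 -0.001 -1.   ] F [-0.5  0.1 -0.2] open 0.0934 grip 0.0 j [-0.32  0.14  1.7   0.    1.3   0.99]
tool shift [-0.0008 -0.0006  0.0041]
tool z turn -0.08
time: 17.58
position: [0.5085, -0.1076, 0.0154]
tcp_rot: [-0.0, 0.992, 0.129, 0.0]
wrist_force: [0.1, 1.2, 0.3]
opening: 0.0173
grip_force: 0.0
time: 18.32
position: [0.5085, -0.1076, 0.0155]
tcp_rot: [0.0, 0.992, 0.129, 0.0]
wrist_force: [0.5, -1.2, -0.7]
opening: 0.0156
grip_force: 30.0
t 18.32 pos [ 0.5085 -0.1076  0.0155] yaw -75.19 tilt [ 0. -0. -1.] F [ 0.5 -1.2 -0.7] open 0.0156 grip 30.0 j [-0.32  0.14  1.7  -0.    1.3   0.99]
tool shift [0.0005 0.0001 0.0003]
tool z turn -0.09
```

Gripped. I'll lift it slightly and check the balance from the moment.

```bash
python3 -c "
from plant import bot;print(bot.get_obs()['ft_torque'])"
python3 -m creep '[[[0,0,-0.005,0,0,0,1],[0,0,-0.015,0,0,0,1],[0,0,-0.02,0,0,0,1],[0,0,-0.02,0,0,0,1],[0,0,0,0,0,0,1],[0,0,0,0,0,0,1]]]'
python3 - <<'E'
from h import *;go()
from plant import eyes,bot
o=bot.get_obs();print(o['ft_torque'],o['joint_vel'].round(3))
f=eyes.grab_frame('scene');np.savez('scene5.npz',**f);t=eyes.grab_frame('top');np.savez('top5.npz',**t)
c=cv2.resize(f['image'][180:250,220:340,::-1],None,fx=5,fy=5,interpolation=2)
cv2.imwrite('pics/c6.png',c)
E
```

```text
[-0.18308599  0.0850037   0.01100571]
time: 19.08
position: [0.5078, -0.1073, 0.0748]
tcp_rot: [-0.0, 0.992, 0.129, -0.001]
wrist_force: [0.3, -0.7, -6.9]
opening: 0.016
grip_force: 30.0
t 19.07 pos [ 0.5078 -0.1073  0.0748] yaw -75.19 tilt [-0.001  0.001 -1.   ] F [ 0.3 -0.7 -6.9] open 0.016 grip 30.0 j [-0.32  0.08  1.64  0.    1.42  0.99]
[0.00264486 0.19077729 0.01968401] [-0.001  0.012  0.017  0.     0.    -0.001]
```

View pics/c6.png

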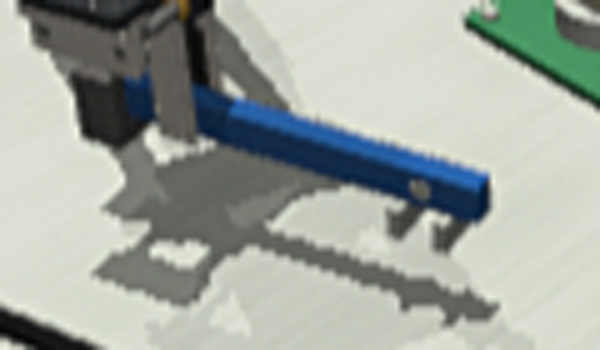

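```bash
python3 - <<'E'
from h import *
T=dict(np.load("top5.npz"));S=dict(np.load("scene5.npz"));S0=dict(np.load("scene4.npz"))
u=np.array([np.cos(np.radians(14.9)),np.sin(np.radians(14.9)),0]);n=np.array([-u[1],u[0],0]);mid=np.array([.5642,-.093,.033])
for f,l,r in((S0,0,(295,200,30,50)),(S,.0593,(295,190,30,50))):
  h=cv2.cvtColor(f["image"],cv2.COLOR_RGB2HSV);m=cv2.inRange(h,(100,100,30),(125,255,255));x,y,w,hh=r
  cols={}
  for c in(300,305,310): 
    v=np.where(m[y:y+hh,c])[0]+y;cols[c]=(v.min(),v.max())
  print(cols,"pred top edge (n+)",[proj(f,mid+u*a+n*.008+[0,0,.013+l]).round(1).tolist() for a in(.07,.1,.13)],"bottom n-",[proj(f,mid+u*a-n*.008+[0,0,-.013+l]).round(1).tolist() for a in(.07,.1,.13)])
E
```

```text
{300: (np.int64(227), np.int64(235)), 305: (np.int64(228), np.int64(232)), 310: (np.int64(230), np.int64(238))} pred top edge (n+) [[299.2, 225.3], [308.6, 228.3], [318.2, 231.4]] bottom n- [[296.8, 235.8], [306.2, 238.9], [315.7, 242.0]]
{300: (np.int64(210), np.int64(219)), 305: (np.int64(212), np.int64(220)), 310: (np.int64(213), np.int64(222))} pred top edge (n+) [[298.1, 208.2], [307.8, 211.1], [317.7, 214.1]] bottom n- [[295.7, 219.1], [305.3, 222.1], [315.1, 225.2]]
```

The crop shows the lever hanging level. Its top edge at column 310 sits 1.2 px off the level prediction, the same as before the lift. I'll carry it over.

```bash

python3 -m creep '[[[0,0,-0.02,0,0,0,1],[0,0,-0.035,0,0,0,1],[0,0,-0.04,0,0,0,1],[0,0,-0.03,0,0,3,1],[0,0,0,0,0,6,1],[0,0,0,0,0,6,1],[0,0,0,0,0,4,1],[0,0,0,0,0,1.8,1]]]'
python3 -c "
from h import *;go([.4962,.213,.200],-96)"
```

```text
time: 20.18
position: [0.508, -0.1074, 0.1992]
tcp_rot: [-0.0, 0.999, -0.053, -0.001]
wrist_force: [0.5, -0.7, -5.3]
opening: 0.0155
grip_force: 30.0
t 20.18 pos [ 0.508  -0.1074  0.1992] yaw -96.05 tilt [-0.002  0.001 -1.   ] F [ 0.5 -0.7 -5.3] open 0.0155 grip 30.0 j [-0.32  0.02  1.45  0.    1.67  1.36]
tool shift [-0.0455 -0.3173 -0.0005]
tool z turn -0.05
```

```bash

python3 -m creep '[[[-0.0038,-0.012,0,0,0,0,1],[-0.0038,-0.025,0,0,0,0,1],[-0.0038,-0.033,0,0,0,0,1],[-0.0038,-0.033,0,0,0,0,1],[-0.0038,-0.033,0,0,0,0,1],[-0.0038,-0.033,0,0,0,0,1],[-0.0038,-0.033,0,0,0,0,1],[-0.0038,-0.033,0,0,0,0,1]]]'>/dev/null
python3 -m creep '[[[-0.0038,-0.033,0,0,0,0,1],[-0.0038,-0.027,0,0,0,0,1],[-0.0038,-0.015,0,0,0,0,1],[-0.0038,-0.0073,0,0,0,0,1],[0,0,0,0,0,0,1],[0,0,0,0,0,0,1],[0,0,0,0,0,0,1],[0,0,0,0,0,0,1]]]'>/dev/null
python3 - <<'E'
from h import *;go([.4962,.213,.1635],-96)
E
```

```text
t 22.18 pos [0.4964 0.2122 0.2005] yaw -96.05 tilt [ 0. -0. -1.] F [-0.1 -0.4 -6.2] open 0.0158 grip 30.0 j [ 0.3   0.07  1.4  -0.    1.67  1.98]
tool shift [-0.0003 -0.0007  0.037 ]
tool z turn -0.05
```

```bash

python3 -m creep '[[[0,-0.0007,0.008,0,0,0,1],[0,0,0.014,0,0,0,1],[0,0,0.01,0,0,0,1],[0,0,0.004,0,0,0,1],[0,0,0,0,0,0,1],[0,0,0,0,0,0,1],[0,0,0,0,0,0,1]]]'>/dev/null
python3 - <<'E'
from h import *;go([.4962,.213,.1635],-96)
from plant import eyes
f=eyes.grab_frame('scene');np.savez('scene6.npz',**f);t=eyes.grab_frame('top');np.savez('top6.npz',**t)
c=cv2.resize(f['image'][120:220,300:400,::-1],None,fx=5,fy=5,interpolation=2)
d=cv2.resize(np.clip(t['image'][165:275,195:255,::-1]*1.8,0,255).astype(np.uint8),None,fx=5,fy=5,interpolation=2)
o=np.zeros((550,800,3),np.uint8);o[:500,:500]=c;o[:,500:]=d
cv2.imwrite('pics/c7.png',o)
u=np.array([np.cos(np.radians(6)),-np.sin(np.radians(6)),0]);n=np.array([-u[1],u[0],0]);mid=np.array([.648,.197,0])-.095*u;mid[2]=.1635+.0175
print("pred top: end",proj(t,mid+u*.13+[0,0,.013]),"scene end top n+,n-",proj(f,mid+u*.13+n*.008+[0,0,.013]),proj(f,mid+u*.13-n*.008+[0,0,.013]))
print("pred scene bar top n- at -.02,.05,.13",[proj(f,mid+u*a-n*.008+[0,0,.013]).round(1).tolist() for a in(-.02,.05,.13)])
g=dict(t);m=np.zeros_like(t['image']);m[165:275,195:255]=t['image'][165:275,195:255];g['image']=m
for a,q,k in blobs(g,(100,90,25),(125,255,255),2):
  print(a,q);v=cv2.fitLine(k,2,0,.01,.01).ravel()
  P=onz(t,v[2:],.194);Q=onz(t,v[2:]+v[:2]*20,.194);print("lever line yaw",np.degrees(np.arctan2(*(Q-P)[[1,0]])),"y at seat x:",P[1]+(Q-P)[1]/(Q-P)[0]*(.648-P[0]));
  e=k[k[:,0,1].argmin(),0];print("end",e,onz(t,e,.194))
E
```

```text
t 23.05 pos [0.4967 0.2136 0.1651] yaw -96.0 tilt [ 0.001  0.    -1.   ] F [-0.4  1.  -6.2] open 0.0158 grip 30.0 j [0.3  0.08 1.46 0.   1.6  1.98]
tool shift [-0.0004  0.0006  0.0016]
tool z turn 0.0
pred top: end [223.34292695 174.35271268] scene end top n+,n- [375.39119116 149.20387313] [371.6165975  151.03233919]
pred scene bar top n- at -.02,.05,.13 [[335.8, 134.3], [351.8, 141.8], [371.6, 151.0]]
399.5 ((219.2845916748047, 206.27883911132812), (8.120223999023438, 64.62216186523438), 8.880660057067871)
lever line yaw -5.951200258681722 y at seat x: 0.19555256456810755
end [222 174] [0.68360445 0.19662727 0.194     ]
```

View pics/c7.png

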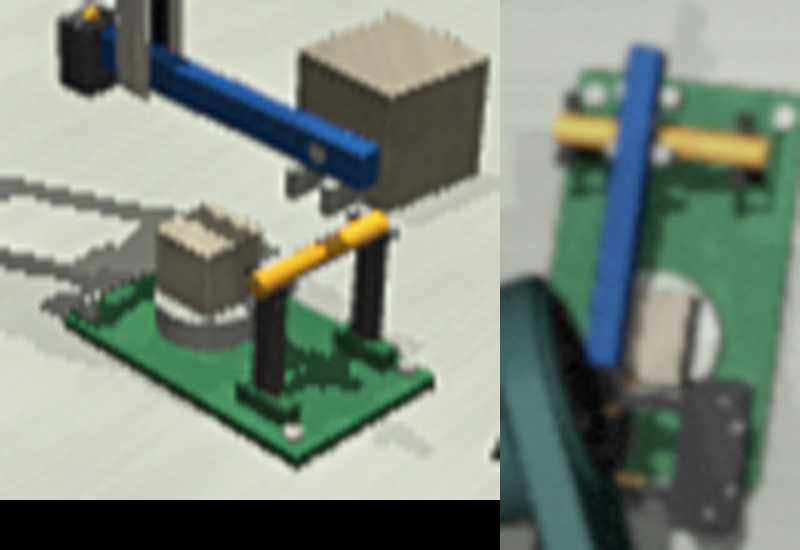

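The lever is level and square across the roller, with its light end at scene (375,149) and top (222,174), as predicted to within 1 px. Its centreline passes within 1 mm of the roller's middle and the weight is on the small cube's side. The legs are about 3 cm clear of the roller.

```bash

python3 -m creep '[[[0,0,0,0,0,0,1],[0,0,0,0,0,0,1],[0,0,0,0,0,0,1],[0,0,0,0,0,0,1]]]'
python3 -c "
from plant import workorder;print(workorder.close_job())"
```

```text
time: 23.65
position: [0.4963, 0.2135, 0.1644]
tcp_rot: [-0.0, 0.999, -0.052, -0.0]
wrist_force: [-0.6, -0.4, -6.3]
opening: 0.0155
grip_force: 30.0
the job is handed in; nothing more can be done
None
```

The job is handed in at 23.7 s of the 64 s allowed: the brass roller lies in the fork's vees, and the lever is held level and square about 3 cm above its middle, with the weight on the small-cube side.

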